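# Tip one bay of cheeses into the infeed hopper

### The arm

A 6-joint arm with a two-finger parallel gripper is mounted at the origin on the work surface. World frame = base frame: x ahead of the robot, y to its left, z up, the work surface at z = 0. Lengths are in m, angles in rad, forces in N, time in s.
With the tool pointing down it reaches from about 0.375 to 0.9 m from the base axis. Payload 3.1 kg.
Tool frame: the origin (TCP) lies at the centre of the arm's flange, where the gripper is bolted on; the fingertips stand 173 mm ahead of it and the grasp point (between the pads) lies 155 mm ahead of it; z points along the fingers, x is the direction in which the jaws open and shut, and the axes are right-handed (so a half turn about z gives the same grasp; the last joint's range is limited). The gripper opens to 85 mm and grips with 20 to 120 N. Pads are 22 mm wide; open, the fingers measure 114 mm over their backs; the gripper's body (76 mm by 85 mm) begins 54 mm behind the grasp point. The pads swing forward as they close: fully open they stand 13 mm farther back than shut.
Start: joints at [1.071, 0.527, 1.433, -0, 1.181, -0.178], TCP at [0.198, 0.593, 0.405] pointing down, gripper open.
Joint ranges: [-3.08, 3.08], [-0.75, 2.2], [0.22, 2.44], [-1.43, 4.57], [0, 2.65], [-2.85, 2.85]. Speed limits (rad/s): [2.79, 2.79, 3.14, 3.14, 3.14, 3.14].

### API

Orientations are given as a unit quaternion [x, y, z, w].
In Python, from station import manip gives the robot as it stands.
- The arm moves only by the shell command python3 -m jog 'ROWS' [OPENING] [FORCE]. ROWS is JSON, a list that holds one entry, the list of rows, each a list of 4 numbers: the shift along the world's x, y, z in mm, then the turn about the world's z in degrees. A call has exactly 8 rows; each row shifts and turns the commanded pose from where the row before left it; what a row does not reach is not made up. A row lasts 1/8 s, in which the tool goes at most 62.5 mm and 10.7 degrees, less where a joint would pass 70% of its speed; a pose out of reach is approached as far as the arm can. A call is refused whole if a number of a shift passes 62.5 or a number of a turn 10.7, either way. A call with a gripper value outside its range is refused whole. OPENING is the opening in per cent of the stroke, from 0 (shut) to 100 (fully open), set as the call begins (- or left out, the last holds). The fingers move at their own pace and stop on an object; FORCE is the grip in N (left out, the last holds). Time passes only in rows, so rows that do not move let the fingers close, or fill a call up. It gives the time, the measured TCP pose, the force and the opening at its end, in the units of the state.
- manip.sense(): the state, without advancing time (a new reading comes with each control period).
- manip.snapshot(name): name is "side" or "top"; returns the picture (420x560x3 uint8, red, green, blue); there is no depth.
- manip.camera_info(name): a dict with "fx", "fy", "cx", "cy" (pixels), "R" (3x3) and "t" (3): a world point X has camera coordinates R X + t. Camera axes: x right, y down, z forward; pixel columns grow to the right and rows downward; lengths in m; the calibration is good to about 2 mm. A picture is of the moment at which its call begins. camera_info takes no time and is no camera call.
- manip.sign_off(): hands the job in, once; it reports no verdict.
The state is a dict: "t": time; "q": joint angles; "qd": joint speeds; "tau": joint torques, N m; "tcp_pos": TCP position; "tool_rot": TCP orientation; "force": force on the tool from outside, world axes, zero at the start; "ft_torque": the same for the moment, N m; "finger_gap": opening from 0.0 (shut) to 1.0 (fully open).
Only numpy, scipy, OpenCV 4.12 (cv2) and the standard library are available. Lean on these libraries where they do the work, as an engineer would, in place of code of your own. Each camera call takes 0.05 s, during which the arm holds its last target. There are 200 camera calls.

### The job

Empty only the red cheese balls out of the four-bay tray into the infeed hopper: lift the tray, press the hopper's sprung flap down gently with the tray's corner and tip the tray over that corner until both reds have run in. Keep the yellow, green and black balls in their own bays, never touch a cheese with the gripper and leave the other things on the table alone; then set the tray back down flat on its blue board and let go, the flap shut again.

Things in the scene. Friction and masses are not known exactly. Their poses are not given: they have to be found in the camera images.
- tray: Square white tray, 152 x 152 mm, about 0.35 kg, on the board, any yaw. Origin: centre of its underside; x, y along its sides, z up. Floor 4 mm thick. Rims and a cross divider, 4 mm thick and 28 mm high above the floor, make four 70 x 70 mm bays. At each tray corner the rims stop 38 mm short of the bay's corner: a gap 54 mm wide, the bay's only exit.
- post (a point): Top centre of the black square grip post in the middle of the tray, 86 mm above the tray's underside. Post 22 x 22 mm, its faces turned 45 degrees to the tray's sides, so that they face the four corners. The balls around it reach 28 mm above the tray's underside. Axes as the tray's.
- red_lip (a point): Tip of the tray's corner at the red bay, on its underside: (76, 76, 0) mm in the tray's frame, 107 mm from its centre. Each corner is a flat lip beyond the bay's gap. A sill 1.5 mm high crosses each gap, 75 to 79 mm from the tray's centre: balls roll out only beyond about 30 degrees of tilt towards that corner, or when jolted.
- red_bay (a point): Centre of the floor of the bay with the two red balls, at (37, 37, 4) mm in the tray's frame; its gap is at the tray's (+x, +y) corner.
- yellow_bay (a point): Centre of the floor of the yellow balls' bay, at (-37, 37, 4) mm in the tray's frame.
- green_bay (a point): Centre of the floor of the green balls' bay, at (-37, -37, 4) mm in the tray's frame.
- black_bay (a point): Centre of the floor of the black balls' bay, at (37, -37, 4) mm in the tray's frame.
- board: Blue board fixed on the table, 200 x 200 x 12 mm, top at z = 12 mm. Origin: centre of its underside. The tray starts on it.
- hopper: Stainless infeed hopper fixed on the table, outside 170 (x) x 150 (y) x 110 mm high, walls 4 mm. Origin: centre of its underside. Its top is closed: the half towards its -x by a fixed clear cover 74 mm long (top at 114 mm), the half towards its +x by the sprung flap (joint flap). The hopper's +x points roughly away from the robot. The inside floor slopes down to -x.
- hinge (a point): Middle of the flap's hinge line, on top of the hopper's +x wall, 83 mm from the hopper's origin, 110 mm up; axes as the hopper's. The fixed cover carries an upright clear splash guard beside the flap's free edge (top at 162 mm high), and clear side cheeks 45 mm high stand on the side walls beside the flap, ending 28 mm short of the hinge line.
- flap (a joint): Clear flap with a yellow free edge, 136 mm wide (along the hopper's y), 92 mm long from the hinge line towards the hopper's -x, level with the hopper's top when shut. 0 = shut, grows as its free edge swings down into the hopper, stop at 0.9 rad. A spring shuts it: 0.06 N m shut, rising 0.06 N m per rad (about 2 to 3 N pushed 40 mm from the hinge); the balls are too light to open it.
- jar: Jar with a green cap, 60 mm across, 85 mm high, standing on the table. Origin: centre of its underside.
- tape: Orange roll of tape lying flat, 86 mm across, 30 mm high. Origin: centre of its underside.
- spatula: Spatula about 190 mm long, lying along its x. Origin: about the middle of its underside.
- sanitiser: Bottle with a blue cap, 64 mm across, 170 mm high, standing on the table. Origin: centre of its underside.
- red1: Red wax-coated cheese ball, hard, 24 mm across, 10 g; origin: its centre. Starts in the tray's red bay, loose to roll.
- red2: Red wax-coated cheese ball, hard, 24 mm across, 10 g; origin: its centre. Starts in the tray's red bay, loose to roll.
- yellow1: Yellow wax-coated cheese ball, hard, 24 mm across, 10 g; origin: its centre. Starts in the tray's yellow bay, loose to roll.
- yellow2: Yellow wax-coated cheese ball, hard, 24 mm across, 10 g; origin: its centre. Starts in the tray's yellow bay, loose to roll.
- green1: Green wax-coated cheese ball, hard, 24 mm across, 10 g; origin: its centre. Starts in the tray's green bay, loose to roll.
- green2: Green wax-coated cheese ball, hard, 24 mm across, 10 g; origin: its centre. Starts in the tray's green bay, loose to roll.
- black1: Black wax-coated cheese ball, hard, 24 mm across, 10 g; origin: its centre. Starts in the tray's black bay, loose to roll.
- black2: Black wax-coated cheese ball, hard, 24 mm across, 10 g; origin: its centre. Starts in the tray's black bay, loose to roll.

How it is judged:
By the outcome, as a careful person would: the job done as asked, in the order asked, and still so for the second after the job is handed in, with the robot touching nothing.
It also fails if it takes over 64 s, if anything falls off the work surface, if the arm or the gripper's body presses on something with over 40 N, if the wrist force passes 120 N, or if a joint passes its speed limit or range.

## Working session

There is one attempt and no reset: what is moved stays moved. The work goes in short steps, Python scripts to look and compute and a shell command to move; the robot and the scene stay as the last step left them, time stands still between calls to the robot, and variables do not carry over. Pictures are saved under pics/ and viewed, about 8 in all and at most 12, crops included, and the job is handed in when it is done.

```bash
ls; mkdir -p pics
python3 - <<'E'
from station import manip
import cv2
s=manip.sense();print(s['t'],s['tool_rot'],s['force'])
for n in("top","side"):
    im=manip.snapshot(n);cv2.imwrite(f"pics/{n}0.png",im[:,:,::-1]);c=manip.camera_info(n);print(n,c)
E
```

```text
pics
0.0 [ 8.11240170e-01  5.84712080e-01 -9.82540285e-04  4.52097224e-04] [ 0.47734678 -0.53665502  0.06586965]
top {'fx': 463.81017982143413, 'fy': 463.81017982143413, 'cx': 284.7887910364458, 'cy': 213.60631070179835, 'R': array([[-0.01313489, -0.99967718, -0.02174899],
       [-0.98963979,  0.01610685, -0.14266625],
       [ 0.1429705 ,  0.01964976, -0.98953187]]), 't': array([-0.01187875,  0.57315671,  1.13598446])}
side {'fx': 434.2265727034825, 'fy': 434.2265727034825, 'cx': 275.9182817830014, 'cy': 207.52603531291774, 'R': array([[ 0.72668725, -0.68690641,  0.00923164],
       [-0.52057047, -0.55938743, -0.645052  ],
       [ 0.44825442,  0.46394535, -0.76408291]]), 't': array([-0.4229088 ,  0.3561158 ,  0.73394966])}
```

View pics/top0.png

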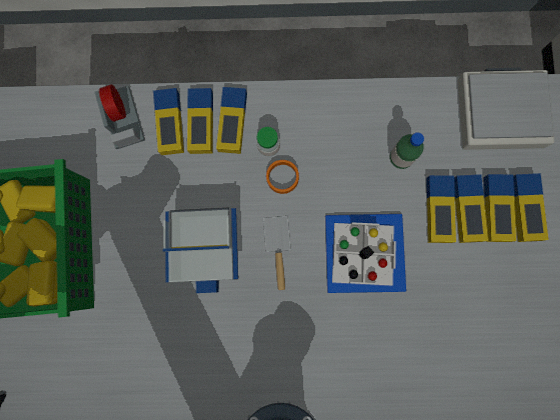

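View pics/side0.png

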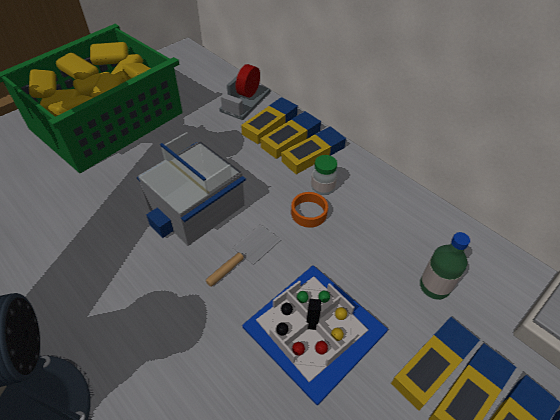

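```bash
cat > h.py <<'E'
import numpy as np,cv2
from station import manip
def ray(n,u,v):
    c=manip.camera_info(n);R=np.array(c['R']);t=np.array(c['t'])
    return -R.T@t, R.T@np.array([(u-c['cx'])/c['fx'],(v-c['cy'])/c['fy'],1])
def onz(n,p,z):
    o,d=ray(n,*p);return o+d*(z-o[2])/d[2]
def tri(p,q):
    o,d=ray("top",*p);o2,d2=ray("side",*q)
    k=np.linalg.lstsq(np.c_[d,-d2],o2-o,rcond=None)[0]
    a,b=o+k[0]*d,o2+k[1]*d2;return (a+b)/2,np.linalg.norm(a-b)
def proj(n,X):
    c=manip.camera_info(n);p=np.array(c['R'])@X+c['t'];return c['fx']*p[0]/p[2]+c['cx'],c['fy']*p[1]/p[2]+c['cy']
E
python3 - <<'E'
from h import *
t=cv2.imread("pics/top0.png");s=cv2.imread("pics/side0.png")
hs=cv2.cvtColor(t,cv2.COLOR_BGR2HSV)
m=np.zeros(t.shape[:2],np.uint8);m[200:305,315:415]=1
bl=((hs[...,0]>100)&(hs[...,0]<130)&(hs[...,1]>150)).astype(np.uint8)*m
r=cv2.minAreaRect(cv2.findNonZero(bl));bp=cv2.boxPoints(r);print("board",onz("top",r[0],.012),[onz("top",p,.012)[:2].round(4) for p in bp])
hull=cv2.convexHull(cv2.findNonZero(bl));mm=np.zeros_like(m);cv2.fillPoly(mm,[hull],1)
w=((hs[...,1]<60)&(hs[...,2]>120)).astype(np.uint8)*mm
r=cv2.minAreaRect(cv2.findNonZero(w));print("tray",[p.round(1) for p in cv2.boxPoints(r)],[onz("top",p,.016)[:2].round(4) for p in cv2.boxPoints(r)])
a=cv2.resize(t[200:300,318:412],None,fx=4.2,fy=4.2,interpolation=cv2.INTER_CUBIC)
b=cv2.resize(t[200:300,155:249],None,fx=4.2,fy=4.2,interpolation=cv2.INTER_CUBIC)
cv2.imwrite("pics/c1.png",np.hstack([a,b]))
a=cv2.resize(s[260:405,238:393],None,fx=2.55,fy=2.55,interpolation=cv2.INTER_CUBIC)
b=cv2.resize(s[125:250,130:255],None,fx=3,fy=3,interpolation=cv2.INTER_CUBIC)[:a.shape[0]]
b=cv2.copyMakeBorder(b,0,max(0,a.shape[0]-b.shape[0]),0,0,cv2.BORDER_CONSTANT)
cv2.imwrite("pics/c2.png",np.hstack([a,b]));print(a.shape,b.shape)
E
```

```text
board [ 0.47190541 -0.22442617  0.012     ] [array([ 0.5717, -0.1247]), array([ 0.5738, -0.3262]), array([ 0.3748, -0.3215]), array([ 0.3721, -0.1248])]
tray [array([331.7, 282.7], dtype=float32), array([334.1, 221.5], dtype=float32), array([396. , 223.9], dtype=float32), array([393.6, 285.1], dtype=float32)] [array([ 0.3978, -0.1363]), array([ 0.5538, -0.1466]), array([ 0.5451, -0.3053]), array([ 0.3898, -0.2921])]
(370, 395, 3) (370, 375, 3)
```

View pics/c1.png

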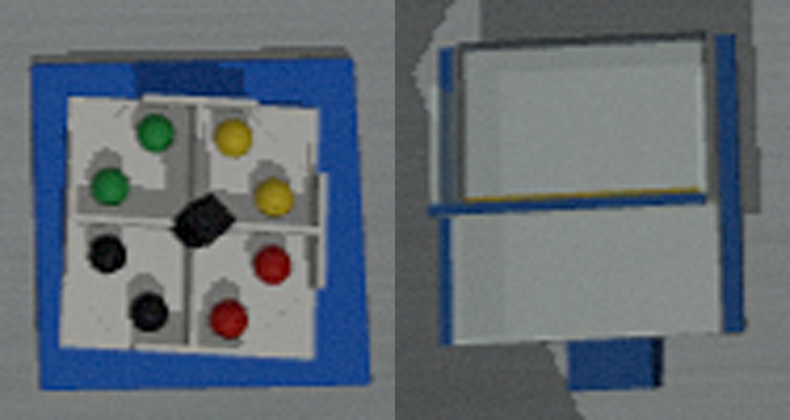

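View pics/c2.png

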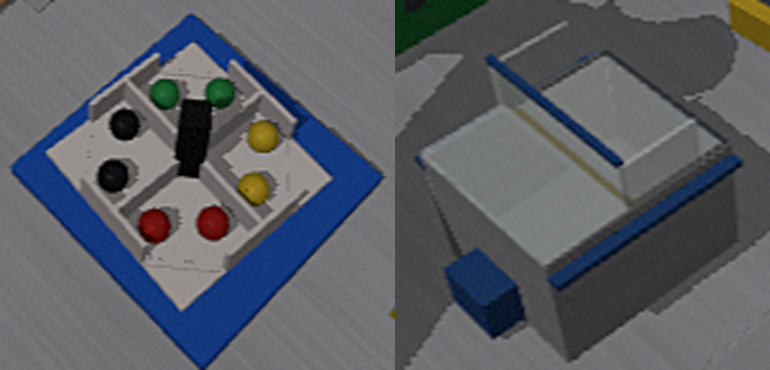

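Run:
```python
from h import *
np.set_printoptions(precision=4,suppress=True)
C=np.array([onz("top",p,.016)[:2] for p in [(334.2,223.1),(394.2,225.7),(392.8,285.2),(332.3,282.6)]])
print("tray",C,C.mean(0)); 
for a,b in((0,2),(1,3)): print("diag",np.linalg.norm(C[a]-C[b]),np.degrees(np.arctan2(*(C[b]-C[a])[::-1])))
x=cv2.imread("pics/top0.png").max(2)<60
q=x.copy();q[:]=0;q[243:262,357:376]=x[243:262,357:376];uv=np.argwhere(q)[:,::-1].mean(0);print("post blob",uv,onz("top",uv,.08))
print("posttri",tri((318+203/4.2,200+216/4.2),(314.5,302.4)))
print("guard tri",tri((163.3,250.2),(161,144.3)),tri((229,247.1),(205,179.3)))
for p in((163.3,250.2),(229,247.1)):print("guard",onz("top",p,.162))
for p in((171,211.2),(228.8,208.8)):print("hinge",onz("top",p,.11))
for p in((169.3,281.7),(232.9,279.3)):print("front",onz("top",p,.114))
for p in((201,142.3),(244.3,175)):print("hinge side",onz("side",p,.11))
for p in((161,144.3),(205,179.3)):print("guard side",onz("side",p,.162))
```

```text
tray [[ 0.5497 -0.1469]
 [ 0.5406 -0.3005]
 [ 0.3896 -0.2899]
 [ 0.3981 -0.1378]] [ 0.4695 -0.2188]
diag 0.21470486463788122 -138.22124018668765
diag 0.21626982532926378 131.20802407843084
post blob [365.7561 252.3333] [ 0.4696 -0.2153  0.08  ]
posttri (array([ 0.4713, -0.2147,  0.0963]), np.float64(0.0012661141694418915))
guard tri (array([0.4764, 0.2536, 0.1605]), np.float64(4.487194032105357e-05)) (array([0.4814, 0.1041, 0.1614]), np.float64(0.0005190642695173286))
guard [0.4763 0.2531 0.162 ]
guard [0.4811 0.1042 0.162 ]
hinge [0.5732 0.2516 0.11  ]
hinge [0.5768 0.1124 0.11  ]
front [0.4057 0.2508 0.114 ]
front [0.4093 0.1015 0.114 ]
hinge side [0.5742 0.2503 0.11  ]
hinge side [0.5786 0.0992 0.11  ]
guard side [0.4756 0.2519 0.162 ]
guard side [0.4813 0.1035 0.162 ]
```

```bash
python3 -m jog '[[[40,-45,0,-10],[40,-45,0,-10],[40,-45,0,-10],[40,-45,0,-10],[40,-45,0,-10],[40,-45,0,-10],[40,-45,0,-10],[40,-45,0,-10]]]' 100 20 && python3 -m jog '[[[-6,-56,-8,-5],[-6,-56,-8,-5],[-6,-56,-8,-5],[-6,-56,-8,-5],[-6,-56,-8,-5],[-6,-56,-8,-5],[-6,-56,-8,-5],[-6,-56,-8,-5]]]'
```

```text
t: 1.1
tcp_pos: [0.5186, 0.2312, 0.4044]
tool_rot: [0.997, -0.077, -0.0, -0.0]
force: [0.5, 1.1, -0.8]
finger_gap: 0.998
t: 2.1
tcp_pos: [0.4691, -0.2169, 0.3403]
tool_rot: [0.911, -0.412, -0.0, -0.0]
force: [0.5, -0.8, 0.2]
finger_gap: 0.997
```

```bash
python3 -m jog '[[[1,1,-15,0],[0,0,-15,0],[0,0,-15,0],[0,0,-15,0],[0,0,-15,0],[0,0,-14,0],[0,0,-10,0],[0,0,-5,0]]]'
python3 - <<'E'
from h import *
im=manip.snapshot("side")[:,:,::-1];im2=manip.snapshot("top")[:,:,::-1]
a=cv2.resize(im[200:405,200:400],None,fx=2,fy=2);b=cv2.resize(im2[180:320,310:440],None,fx=2.9,fy=2.9)[:410]
b=cv2.copyMakeBorder(b,0,410-b.shape[0],0,0,cv2.BORDER_CONSTANT)
cv2.imwrite("pics/g1.png",np.hstack([a,b]));print(manip.sense()['tcp_pos'])
E
```

```text
t: 3.1
tcp_pos: [0.4706, -0.2141, 0.236]
tool_rot: [0.912, -0.41, -0.0, -0.0]
force: [0.1, -0.0, -0.1]
finger_gap: 0.999
[ 0.4705585  -0.21412731  0.23624002]
```

View pics/g1.png

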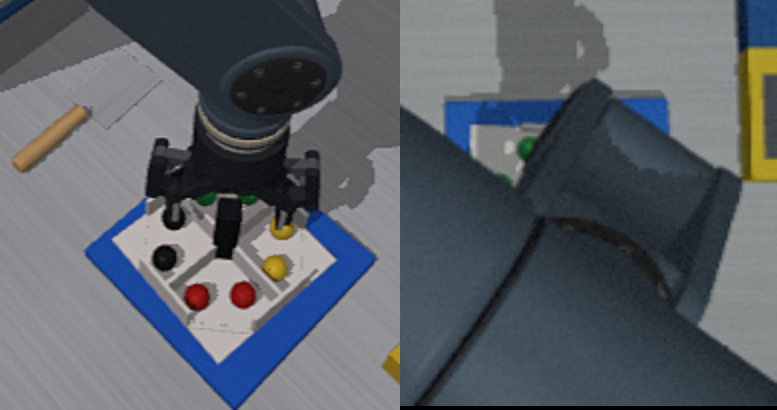

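```bash
python3 -m jog '[[[0,0,0,0],[0,0,0,0],[0,0,0,0],[0,0,0,0],[0,0,0,0],[0,0,0,0],[0,0,0,0],[0,0,0,0]]]' 0 40 && python3 -m jog '[[[0,0,3,0],[0,0,5,0],[0,0,8,0],[0,0,12,0],[0,0,18,0],[0,0,20,0],[0,0,22,0],[0,0,22,0]]]'
```

```text
t: 4.2
tcp_pos: [0.4708, -0.2142, 0.2371]
tool_rot: [0.912, -0.41, 0.001, 0.0]
force: [-0.5, 0.3, 5.7]
finger_gap: 0.25
t: 5.2
tcp_pos: [0.4703, -0.2138, 0.348]
tool_rot: [0.912, -0.41, 0.0, 0.0]
force: [0.9, -0.1, -4.5]
finger_gap: 0.25
```

```bash
python3 -m jog '[[[2,5,10,-1],[4,12,12,-2],[7,20,12,-3],[9,28,12,-3],[10,30,12,-3],[10,30,10,-3],[10,30,4,-3],[10,30,0,-3]]]' && python3 -m jog '[[[10,30,0,-3],[10,30,0,-3],[10,30,0,-3],[10,30,0,-3],[9,30,0,-2.8],[9,28,0,-2],[6,20,0,-1.5],[4,11,0,-0.5]]]'
python3 - <<'E'
from h import *
im=manip.snapshot("side")[:,:,::-1];im2=manip.snapshot("top")[:,:,::-1]
a=cv2.resize(im[40:260,120:320],None,fx=2,fy=2);b=cv2.resize(im2[150:300,150:280],None,fx=2.9,fy=2.9)[:440]
b=cv2.copyMakeBorder(b,0,440-b.shape[0],0,0,cv2.BORDER_CONSTANT)
cv2.imwrite("pics/g2.png",np.hstack([a,b]))
E
```

```text
t: 6.2
tcp_pos: [0.5325, -0.0276, 0.4189]
tool_rot: [0.821, -0.57, -0.0, -0.0]
force: [0.1, -0.5, -4.8]
finger_gap: 0.252
t: 7.2
tcp_pos: [0.6002, 0.1813, 0.418]
tool_rot: [0.718, -0.696, -0.001, 0.001]
force: [-0.7, -0.5, -4.8]
finger_gap: 0.248
```

View pics/g2.png

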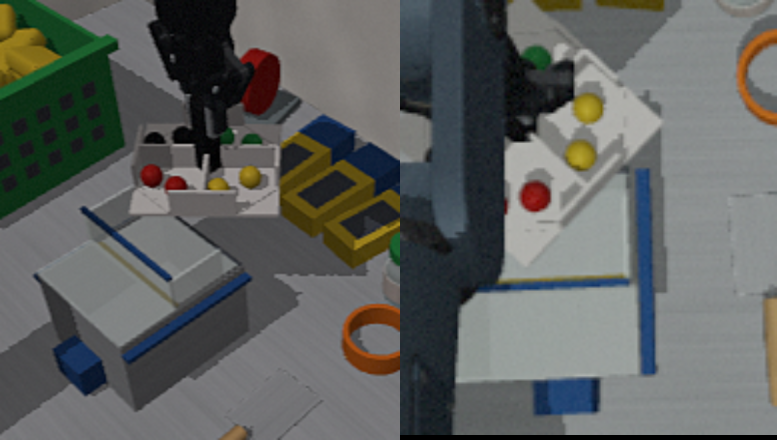

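Run:
```python
from h import *
print(tri((193.8,241.4),(186,147)),onz("top",(193.8,241.4),.195))
# yellow corner
print(onz("top",(150+262/2.9,150+120/2.9),.195))
```

```text
(array([0.49290316, 0.17722869, 0.19279556]), np.float64(0.0008383623360671298)) [0.49235083 0.17696148 0.195     ]
[0.60216778 0.07474946 0.195     ]
```

```bash
python3 -m jog '[[[0,0,-5,0],[0,0,-8,0],[0,0,-9,0],[0,0,-9,0],[0,0,-8,0],[0,0,-6,0],[-2,0,0,0],[-3,0,0,0]]]' - 20 && python3 -m jog '[[[-2,0,0,0],[-2,0,0,0],[-1,0,0,0],[-1,0,0,0],[-1,0,0,0],[-1,0,0,0],[-1,0,0,0],[0,0,0,0]]]'
```

```text
t: 8.3
tcp_pos: [0.5956, 0.18, 0.374]
tool_rot: [0.718, -0.696, 0.0, -0.0]
force: [-0.3, -0.1, -4.7]
finger_gap: 0.253
t: 9.3
tcp_pos: [0.5886, 0.18, 0.3751]
tool_rot: [0.718, -0.696, 0.003, -0.003]
force: [6.5, 0.3, -4.2]
finger_gap: 0.248
```

```bash
python3 -m jog '[[[-1.4,0,2.2,0],[-1.4,0,2.2,0],[-1.6,0,2.2,0],[-1.6,0,2.2,0],[-1.8,0,2.2,0],[-1.8,0,2.2,0],[-1.8,0,2,0],[-1.8,0,2,0]]]'
python3 - <<'E'
from h import *
im=manip.snapshot("side")[:,:,::-1];im2=manip.snapshot("top")[:,:,::-1]
a=cv2.resize(im[40:260,120:320],None,fx=2,fy=2);b=cv2.resize(im2[150:300,150:280],None,fx=2.9,fy=2.9)[:440]
b=cv2.copyMakeBorder(b,0,440-b.shape[0],0,0,cv2.BORDER_CONSTANT)
cv2.imwrite("pics/g3.png",np.hstack([a,b]))
E
```

```text
t: 10.3
tcp_pos: [0.5749, 0.1798, 0.3919]
tool_rot: [0.718, -0.696, 0.002, -0.002]
force: [6.0, -0.1, -4.5]
finger_gap: 0.251
```

View pics/g3.png

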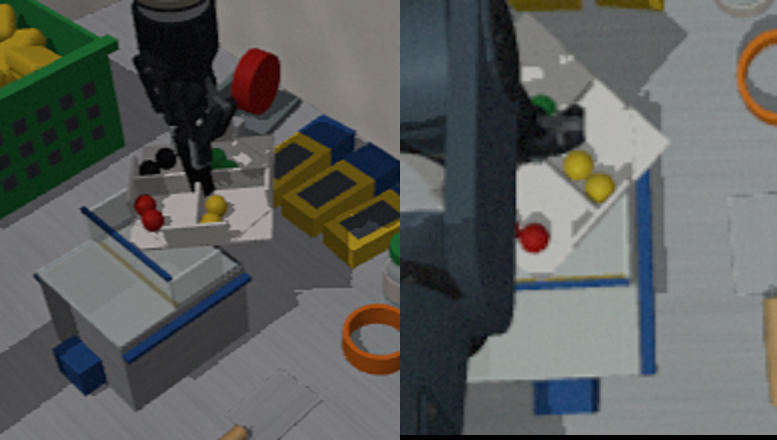

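```bash
python3 -m jog '[[[-2.8,0,2.8,0],[-2.9,0,2.7,0],[-3,0,2.7,0],[-3.2,0,2.6,0],[-3.2,0,2.5,0],[-3.2,0,2.4,0],[-3.2,0,2.3,0],[-3,0,2,0]]]'
python3 - <<'E'
from h import *
im=manip.snapshot("side")[:,:,::-1];im2=manip.snapshot("top")[:,:,::-1]
a=cv2.resize(im[40:260,120:320],None,fx=2,fy=2);b=cv2.resize(im2[150:300,150:280],None,fx=2.9,fy=2.9)[:440]
b=cv2.copyMakeBorder(b,0,440-b.shape[0],0,0,cv2.BORDER_CONSTANT)
cv2.imwrite("pics/g4.png",np.hstack([a,b]))
E
```

```text
t: 11.4
tcp_pos: [0.5502, 0.1797, 0.4119]
tool_rot: [0.718, -0.696, 0.002, -0.002]
force: [4.5, -1.2, -3.0]
finger_gap: 0.254
```

View pics/g4.png

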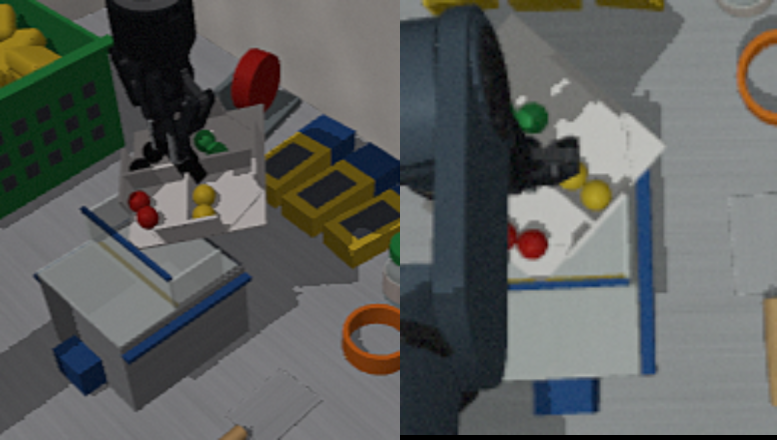

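```bash
python3 -m jog '[[[0,0,0,0],[0,0,0,0],[1,0,0,0],[3,0,0,0],[5,0,0,0],[6,0,0,0],[5,0,0,0],[4,0.5,0,0]]]' - 100 && python3 -m jog '[[[0,0,-4,0],[0,0,-7,0],[0,0,-9,0],[0,0,-10,0],[0,0,-10,0],[0,0,-9,0],[0,0,-7,0],[0,0,-4,0]]]'
python3 - <<'E'
from h import *
im=manip.snapshot("side")[:,:,::-1];im2=manip.snapshot("top")[:,:,::-1]
a=cv2.resize(im[40:260,120:320],None,fx=2,fy=2);b=cv2.resize(im2[150:300,150:280],None,fx=2.9,fy=2.9)[:440]
b=cv2.copyMakeBorder(b,0,440-b.shape[0],0,0,cv2.BORDER_CONSTANT)
cv2.imwrite("pics/g5.png",np.hstack([a,b]))
E
```

```text
t: 12.5
tcp_pos: [0.5731, 0.1804, 0.4106]
tool_rot: [0.718, -0.696, -0.0, 0.0]
force: [0.6, 0.9, -5.4]
finger_gap: 0.24
t: 13.5
tcp_pos: [0.5729, 0.1804, 0.3505]
tool_rot: [0.718, -0.696, -0.0, 0.0]
force: [0.1, 0.2, -3.7]
finger_gap: 0.244
```

View pics/g5.png

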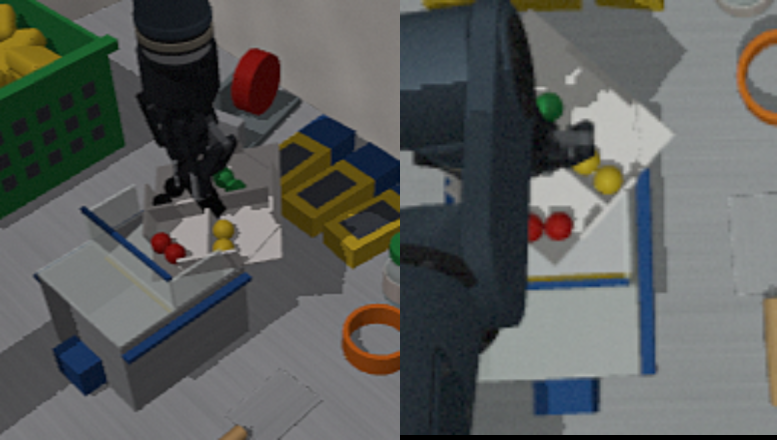

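```bash
cat >> h.py <<'E'
def balls(tag):
    for n in("top","side"):
        im=np.ascontiguousarray(manip.snapshot(n)[:,:,::-1]);cv2.imwrite(f"pics/{tag}_{n}.png",im)
        hs=cv2.cvtColor(im,cv2.COLOR_BGR2HSV);H,S,V=cv2.split(hs);o=[]
        for c,m in(("red",((H<6)|(H>174))&(S>150)&(V>60)),("yel",(H>20)&(H<32)&(S>120)&(V>90)),("grn",(H>45)&(H<85)&(S>120)&(V>40))):
            m=m.astype(np.uint8);x0,x1,y0,y1=(150,420,170,300) if n=="top" else (140,400,60,380)
            k=cv2.connectedComponentsWithStats(m[y0:y1,x0:x1])
            o.append((c,[(*(k[3][i]+[x0,y0]).round().astype(int).tolist(),int(k[2][i][4])) for i in range(1,k[0]) if 12<k[2][i][4]<300]))
        print(n,o)
    s=manip.sense();print(s['tcp_pos'].round(4),s['force'].round(1))
E
python3 -m jog '[[[-1,0,0,0],[-2,0,0,0],[-2,0,0,0],[-2,0,0,0],[-2,0,0,0],[-2,0,0,0],[-2,0,0,0],[-1,0,0,0]]]' - 20; python3 -c "from h import *;balls('b1')"
```

```text
t: 14.6
tcp_pos: [0.5618, 0.181, 0.3524]
tool_rot: [0.718, -0.696, 0.004, -0.005]
force: [8.3, 2.5, -5.3]
finger_gap: 0.241
top [('red', [(201, 231, 103)]), ('yel', [(219, 213, 107), (210, 245, 34)]), ('grn', [(200, 190, 69)])]
side [('red', [(243, 78, 292), (200, 164, 127)]), ('yel', [(143, 68, 64), (270, 117, 205), (228, 158, 123), (397, 376, 32)]), ('grn', [(231, 130, 90)])]
[0.5618 0.1811 0.3524] [ 7.3  2.7 -5.2]
```

```bash
python3 -m jog '[[[-1,0.5,0,0],[-1,0.5,0.3,0],[-1,0,0.3,0],[-1,0,0.3,0],[-1,0,0.3,0],[-1,0,0.4,0],[-1,0,0.4,0],[0,0,0,0]]]'; python3 -c "from h import *;balls('b2')"
```

```text
t: 15.7
tcp_pos: [0.5575, 0.1822, 0.3545]
tool_rot: [0.718, -0.696, 0.007, -0.009]
force: [15.9, 3.3, -12.7]
finger_gap: 0.242
top [('red', [(200, 231, 107)]), ('yel', [(218, 214, 100), (216, 245, 20), (199, 246, 13)]), ('grn', [(199, 190, 73)])]
side [('red', [(243, 78, 293), (199, 163, 125)]), ('yel', [(143, 68, 64), (269, 118, 215), (226, 158, 129), (397, 376, 33)]), ('grn', [(229, 129, 93)])]
[0.5575 0.1822 0.3545] [ 15.6   2.8 -12.1]
```

```bash
python3 -m jog '[[[2,0,-1,0],[1,0,0,0],[0,0,0,0],[0,0,0,0],[0,0,0,0],[-1,0,0,0],[-1,0,0,0],[-1,0,0,0]]]' 0 20; python3 -c "from h import *;balls('b3')"
```

```text
t: 16.8
tcp_pos: [0.5575, 0.1822, 0.3543]
tool_rot: [0.718, -0.696, 0.007, -0.009]
force: [15.0, 3.7, -7.5]
finger_gap: 0.243
top [('red', [(200, 231, 107)]), ('yel', [(218, 214, 100), (216, 245, 20), (199, 246, 13)]), ('grn', [(199, 190, 74)])]
side [('red', [(243, 78, 292), (199, 163, 125)]), ('yel', [(143, 68, 64), (269, 118, 213), (226, 158, 131), (397, 376, 33)]), ('grn', [(229, 129, 93)])]
[0.5575 0.1822 0.3543] [14.8  3.5 -9.1]
```

Run:
```python
from h import *
s=cv2.imread("pics/b3_side.png");t=cv2.imread("pics/b3_top.png")
a=cv2.resize(s[95:225,135:265],None,fx=3.4,fy=3.4,interpolation=cv2.INTER_CUBIC);b=cv2.resize(t[165:275,165:250],None,fx=4,fy=4,interpolation=cv2.INTER_CUBIC)
b=cv2.copyMakeBorder(b,0,a.shape[0]-b.shape[0],0,0,cv2.BORDER_CONSTANT)
cv2.imwrite("pics/g6.png",np.hstack([a,b]));print(manip.sense()['q'],manip.sense()['ft_torque'])
```

```text
[1.25326639e-01 5.34346409e-01 1.58872608e+00 9.98801599e-04
 9.95443975e-01 1.66398824e+00] [ 0.91764502 -2.80200231  0.53015341]
```

View pics/g6.png

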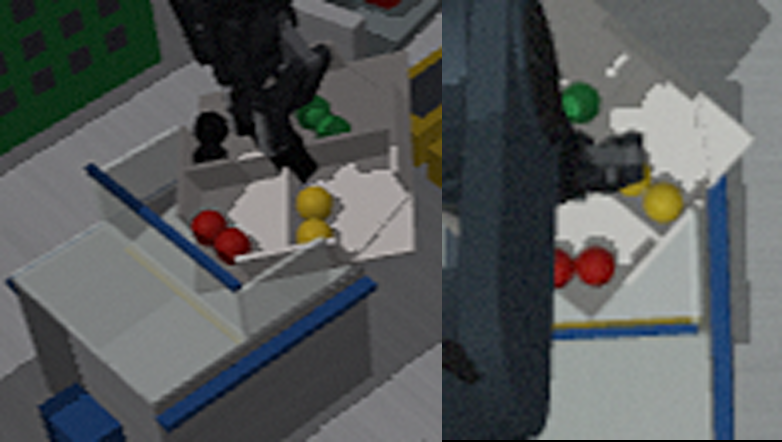

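```bash
python3 -m jog '[[[-1,0,0.2,0],[-1,0,0.3,0],[-1,0,0.3,0],[-1,0,0.3,0],[-1,0,0.3,0],[-1,0,0.3,0],[-1,0,0.3,0],[0,0,0,0]]]'; python3 -c "from h import *;balls('b4')"
```

```text
t: 17.9
tcp_pos: [0.5519, 0.182, 0.3562]
tool_rot: [0.718, -0.696, 0.008, -0.011]
force: [18.3, 2.8, -13.3]
finger_gap: 0.241
top [('red', [(200, 231, 106)]), ('yel', [(219, 214, 86), (210, 245, 44)]), ('grn', [(199, 190, 74)])]
side [('red', [(243, 78, 294), (200, 163, 129)]), ('yel', [(143, 68, 64), (269, 118, 213), (226, 153, 73), (227, 162, 57), (397, 376, 33)]), ('grn', [(229, 128, 97)])]
[0.5519 0.182  0.3562] [ 18.7   2.8 -12.9]
```

```bash
python3 -m jog '[[[-1,0,0.2,0],[-1,0,0.3,0],[-1,0,0.3,0],[-1,0,0.3,0],[-1,0,0.3,0],[-1,0,0.3,0],[-1,0,0.3,0],[0,0,0,0]]]'; python3 -c "from h import *;balls('b5')"
```

```text
t: 19.0
tcp_pos: [0.5453, 0.1819, 0.3579]
tool_rot: [0.718, -0.696, 0.009, -0.011]
force: [20.1, 3.0, -14.9]
finger_gap: 0.239
top [('red', []), ('yel', [(219, 214, 86), (210, 245, 62)]), ('grn', [(198, 191, 72)])]
side [('red', [(243, 78, 291)]), ('yel', [(143, 68, 64), (269, 118, 223), (226, 152, 72), (227, 162, 60), (397, 376, 32)]), ('grn', [(228, 126, 99)])]
[0.5453 0.1819 0.3579] [ 20.8   2.3 -15.1]
```

Run:
```python
from h import *
s=cv2.imread("pics/b5_side.png");t=cv2.imread("pics/b5_top.png")
a=cv2.resize(s[95:225,135:265],None,fx=3.4,fy=3.4,interpolation=cv2.INTER_CUBIC);b=cv2.resize(t[165:275,165:250],None,fx=4,fy=4,interpolation=cv2.INTER_CUBIC)
b=cv2.copyMakeBorder(b,0,a.shape[0]-b.shape[0],0,0,cv2.BORDER_CONSTANT)
cv2.imwrite("pics/g7.png",np.hstack([a,b]))
```

```text
(no output)
```

View pics/g7.png

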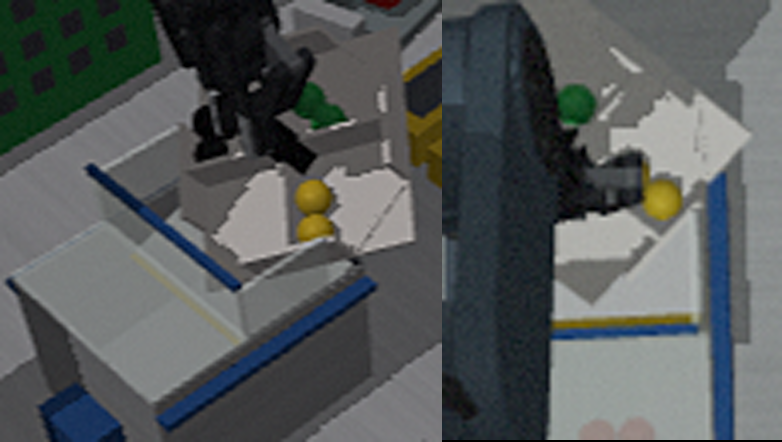

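```bash
python3 -m jog '[[[2,0,-0.5,0],[3,0,-0.5,0],[4,0,0,0],[4,0,0,0],[4,0,1,0],[3,0,3,0],[2,0,6,0],[1,0,8,0]]]' 0 40 && python3 -m jog '[[[0,0,10,0],[0,0,14,0],[0,0,16,0],[0,0,16,0],[0,0,16,0],[0,0,13,0],[0,0,9,0],[0,0,5,0]]]'; python3 -c "from h import *;balls('b6')"
```

```text
t: 20.1
tcp_pos: [0.5605, 0.181, 0.3729]
tool_rot: [0.718, -0.696, -0.0, 0.001]
force: [-1.0, 0.6, -3.8]
finger_gap: 0.246
t: 21.1
tcp_pos: [0.5609, 0.1814, 0.4724]
tool_rot: [0.718, -0.696, 0.0, -0.0]
force: [0.5, -1.0, -5.4]
finger_gap: 0.24
top [('red', []), ('yel', [(210, 202, 131), (220, 245, 13), (198, 246, 14)]), ('grn', [(186, 175, 113)])]
side [('red', []), ('yel', [(143, 68, 64), (225, 112, 141), (266, 120, 233), (397, 376, 33)]), ('grn', [(227, 79, 123)])]
[0.561  0.1814 0.4723] [ 0.4 -0.7 -4.1]
```

```bash
python3 -m jog '[[[-1,-3,0,1],[-3,-8,0,2],[-5,-14,0,2.5],[-6,-20,0,3],[-8,-26,0,3],[-9,-30,0,3],[-10,-32,0,3],[-10,-32,0,3]]]' && python3 -m jog '[[[-10,-34,0,3],[-10,-34,0,3],[-10,-34,0,3],[-10,-34,0,3],[-10,-34,0,2.5],[-10,-34,0,2],[-9,-30,0,1.5],[-8,-24,0,1]]]' && python3 -m jog '[[[-6,-11,-4,0.3],[-2.5,-3.5,-12,0],[0,0,-22,0],[0,0,-28,0],[0,0,-30,0],[0,0,-28,0],[0,0,-18,0],[0,0,-8,0]]]'; python3 -c "from h import *;balls('b7')"
```

```text
t: 22.2
tcp_pos: [0.5084, 0.0153, 0.4715]
tool_rot: [0.831, -0.556, -0.0, 0.0]
force: [0.5, 0.4, -4.3]
finger_gap: 0.242
t: 23.2
tcp_pos: [0.4313, -0.243, 0.4716]
tool_rot: [0.911, -0.412, -0.0, 0.0]
force: [0.2, -0.2, -3.9]
finger_gap: 0.241
t: 24.2
tcp_pos: [0.4233, -0.2549, 0.3203]
tool_rot: [0.912, -0.41, -0.002, -0.001]
force: [0.9, -0.1, -4.5]
finger_gap: 0.245
top [('red', []), ('yel', [(220, 245, 13), (178, 247, 13), (198, 246, 14)]), ('grn', [(369, 252, 148)])]
side [('red', [(251, 66, 15)]), ('yel', [(340, 331, 272), (397, 376, 32)]), ('grn', [])]
[ 0.4234 -0.2554  0.321 ] [-0.3 -0.5 -4.2]
```

```bash
python3 -m jog '[[[0,0,-4,0],[0,0,-6,0],[0,0,-6,0],[0,0,-4,0],[0,0,-3,0],[0,0,-2,0],[0,0,-2,0],[0,0,-2,0]]]' && python3 -m jog '[[[0,0,-1,0],[0,0,-1,0],[0,0,-1,0],[0,0,-1,0],[0,0,-1,0],[0,0,-1,0],[0,0,-1,0],[0,0,0,0]]]' 0 20
```

```text
t: 25.3
tcp_pos: [0.4235, -0.2561, 0.2929]
tool_rot: [0.912, -0.41, 0.0, 0.0]
force: [-0.6, 0.4, -4.4]
finger_gap: 0.243
t: 26.3
tcp_pos: [0.4234, -0.2561, 0.2858]
tool_rot: [0.912, -0.41, -0.0, -0.0]
force: [-0.3, 0.1, -4.5]
finger_gap: 0.245
```

```bash
python3 -m jog '[[[0,0,-1,0],[0,0,-1,0],[0,0,-1,0],[0,0,-1,0],[0,0,-1,0],[0,0,-1,0],[0,0,-1,0],[0,0,0,0]]]'
```

```text
t: 27.3
tcp_pos: [0.4243, -0.2556, 0.2815]
tool_rot: [0.912, -0.411, 0.002, -0.0]
force: [2.3, 5.8, 18.5]
finger_gap: 0.24
```

```bash
python3 -m jog '[[[2,1.8,-0.6,0],[2,1.8,-1,0],[2,1.8,-1.1,0],[2,1.8,-1.2,0],[2,1.8,-1.2,0],[2,1.8,-1.3,0],[2,1.8,-1.3,0],[2,1.8,-1.4,0]]]'
```

```text
t: 28.3
tcp_pos: [0.4395, -0.2418, 0.2709]
tool_rot: [0.912, -0.41, 0.0, 0.001]
force: [0.0, 0.7, 3.9]
finger_gap: 0.241
```

```bash
python3 -m jog '[[[1.7,1.5,-1.6,0],[1.7,1.5,-1.6,0],[1.7,1.5,-1.7,0],[1.7,1.5,-1.8,0],[1.6,1.4,-1.8,0],[1.6,1.4,-1.9,0],[1.5,1.3,-2,0],[1.5,1.3,-2.1,0]]]' && python3 -m jog '[[[1.4,1.2,-2.1,0],[1.4,1.2,-2.2,0],[1.4,1.2,-2.2,0],[1.3,1.1,-2.2,0],[1.3,1.1,-2.3,0],[1.2,1,-2.3,0],[1,0.9,-2.2,0],[0.5,0.5,-1,0]]]'
```

```text
t: 29.3
tcp_pos: [0.4529, -0.2301, 0.2565]
tool_rot: [0.912, -0.41, 0.001, 0.0]
force: [-0.3, 2.5, 11.2]
finger_gap: 0.243
t: 30.3
tcp_pos: [0.4629, -0.2217, 0.2403]
tool_rot: [0.912, -0.41, 0.002, -0.0]
force: [3.6, 5.4, 10.8]
finger_gap: 0.243
```

```bash
python3 -m jog '[[[0.5,0.4,-0.6,0],[0.5,0.4,-0.6,0],[0.5,0.4,-0.6,0],[0.4,0.3,-0.6,0],[0.4,0.3,-0.6,0],[0.3,0.3,-0.6,0],[0,0,-0.6,0],[0,0,0,0]]]'; python3 -c "from h import *;balls('b8')"
```

```text
t: 31.3
tcp_pos: [0.464, -0.2207, 0.2389]
tool_rot: [0.912, -0.41, 0.001, 0.001]
force: [-9.0, 0.4, 33.0]
finger_gap: 0.243
top [('red', []), ('yel', [(220, 245, 13), (178, 247, 13), (198, 246, 14)]), ('grn', [])]
side [('red', []), ('yel', [(143, 68, 64), (336, 337, 175), (397, 376, 32)]), ('grn', [])]
[ 0.464  -0.2207  0.2389] [-8.3 -0.5 32.6]
```

```bash
python3 -m jog '[[[0,0,1,0],[0,0,1,0],[0,0,1,0],[0,0,0.5,0],[0,0,0,0],[0,0,0,0],[0,0,0,0],[0,0,0,0]]]' && python3 -m jog '[[[0,0,0,0],[0,0,0,0],[0,0,0,0],[0,0,0,0],[0,0,0,0],[0,0,0,0],[0,0,0,0],[0,0,0,0]]]' 100 20
```

```text
t: 32.4
tcp_pos: [0.4643, -0.2207, 0.239]
tool_rot: [0.912, -0.41, 0.0, 0.001]
force: [-5.1, -3.0, 8.2]
finger_gap: 0.239
t: 33.4
tcp_pos: [0.4645, -0.22, 0.2381]
tool_rot: [0.912, -0.41, 0.0, -0.0]
force: [0.4, 0.2, 0.3]
finger_gap: 1.005
```

Released cleanly. Rise straight up and move away for a final look.

```bash
python3 -m jog '[[[0,0,5,0],[0,0,10,0],[0,0,20,0],[0,0,25,0],[0,0,30,0],[0,0,35,0],[0,0,35,0],[0,0,20,0]]]' && python3 -m jog '[[[0,20,0,3],[0,40,0,3],[0,50,0,3],[0,55,0,3],[0,55,0,3],[0,50,0,3],[0,20,0,0],[0,0,0,0]]]'
python3 - <<'E'
from h import *
balls('f')
s=cv2.imread("pics/f_side.png");t=cv2.imread("pics/f_top.png");t0=cv2.imread("pics/top0.png")
f=lambda i,k:cv2.resize(i,None,fx=k,fy=k,interpolation=cv2.INTER_CUBIC)
a=f(s[250:400,235:395],2.4);b=f(t[195:305,315:415],3.5)[:360];c=f(s[125:250,130:255],1.9);d=f(t[200:300,155:249],2.4)
W=np.zeros((600,780,3),np.uint8)
W[:360,:384]=a[:360];W[:360,390:740]=b[:360];W[362:599,:237]=c[:237];W[362:600,250:475]=d[:238,:225]
e=f(t0[200:300,155:249],2.4);W[362:600,500:725]=e[:238,:225]
cv2.imwrite("pics/fin.png",W)
E
```

```text
t: 34.4
tcp_pos: [0.4645, -0.2199, 0.4209]
tool_rot: [0.912, -0.41, 0.002, 0.0]
force: [0.2, -0.3, -0.0]
finger_gap: 1.003
t: 35.4
tcp_pos: [0.4631, 0.0722, 0.4172]
tool_rot: [0.966, -0.26, -0.001, 0.0]
force: [0.3, 0.4, 0.9]
finger_gap: 1.001
top [('red', []), ('yel', [(384, 250, 117)]), ('grn', [(356, 246, 116)])]
side [('red', [(243, 78, 287)]), ('yel', [(143, 68, 64), (336, 337, 165), (397, 376, 33)]), ('grn', [(305, 306, 59)])]
[0.4638 0.0704 0.4175] [-0.1 -0.1  0.8]Traceback (most recent call last):
  File "<stdin>", line 7, in <module>
ValueError: could not broadcast input array from shape (237,238,3) into shape (237,237,3)
```

```bash
python3 -m jog '[[[-20,30,5,3],[-27,45,5,3],[-27,45,5,3],[-27,45,5,3],[-27,45,5,3],[-27,45,5,3],[-27,45,5,3],[-20,30,5,0]]]'
python3 - <<'E'
from h import *
balls('f2')
s=cv2.imread("pics/f2_side.png");t=cv2.imread("pics/f2_top.png");t0=cv2.imread("pics/top0.png")
f=lambda i,w,h:cv2.resize(i,(w,h),interpolation=cv2.INTER_CUBIC)
W=np.zeros((600,780,3),np.uint8)
W[:360,:384]=f(s[250:400,235:395],384,360);W[:360,390:740]=f(t[195:298,315:415],350,360)
W[362:600,:238]=f(s[125:250,130:255],238,238);W[362:600,250:475]=f(t[200:300,155:249],225,238);W[362:600,500:725]=f(t0[200:300,155:249],225,238)
cv2.imwrite("pics/fin.png",W)
E
```

```text
t: 36.5
tcp_pos: [0.262, 0.4008, 0.458]
tool_rot: [0.997, -0.082, -0.0, 0.0]
force: [0.0, -0.4, -0.5]
finger_gap: 1.003
top [('red', []), ('yel', [(198, 246, 15), (384, 250, 107)]), ('grn', [(356, 246, 116)])]
side [('red', [(243, 78, 284)]), ('yel', [(143, 68, 64), (336, 337, 163), (397, 376, 33)]), ('grn', [(305, 305, 56)])]
[0.2616 0.4014 0.4583] [ 0.4  0.2 -0.4]
```

View pics/fin.png

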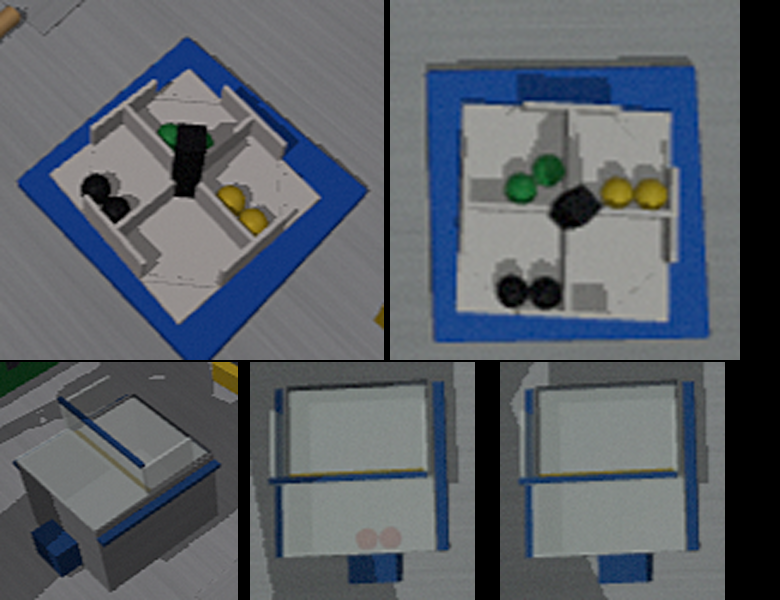

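All as wanted: the tray lies flat on the board with the yellow, green and black balls in their bays. Both reds are seen under the hopper's clear cover at crop (367,538) and (390,538). The flap looks the same as in the first picture.

```bash
python3 -c "
from station import manip
print(manip.sign_off())"
```

```text
the job is handed in; nothing more can be done
None
```

The job is done and handed in at about 36.5 s. Both reds are in the hopper, and the tray is back on its board with the gripper clear.

**How it went:** The moves can't tilt the tool, so I let the tray pivot in a light grip on its post.
- I pushed the red corner against the splash guard, which tilted the tray to about 24°.
- I then lowered that corner onto the flap and pressed it open. Pushing the tray's edges against the cheek ends tipped it past 30°, and both reds ran in.
- Afterwards I rolled the tray flat on the board over the same corner and let go.

**Last checks:**
- **Reds:** both show through the hopper's clear cover.
- **Flap:** it looks the same as in the first picture, so I take it as shut.
- **Tray:** it lies flat and wholly on the board, about 8 mm from where it started.
- **Other balls:** two yellow, two green and two black are each in their own bay.
- **Other things on the table:** I steered clear of them and felt no contact, but did not check each one again at the end.

**Forces:** The tipping push took about 20 N, more than the 6 to 10 N I expected. At set-down the wrist force reached about 33 N. My first push at the cheeks did not tilt the tray and only built up force (about 16 N); setting the grip to 20 N again and pushing further did.

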